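Put the orange spatula away in the slide-cover case

TASK

Slide the wooden utensil case's cover all the way open, pull the orange spatula out of its slanted stand and lay it flat inside the case, keeping hold of it until it is down inside (do not drop it in). Then slide the cover fully shut again and let go. Leave the blue spatula and everything else on the worktop where they are.

Things in the scene. Friction and masses are not known exactly. Their poses are not given: they have to be found in the camera images.
- case: Fixed brown wooden case, 225 long (its x) x 100 wide (y) x 48 mm high. Origin: centre of the underside; z up. Inside 205 x 90, floor 5 mm above the worktop; lips along the long walls' tops narrow the mouth to 84 mm. The cover runs under the lips and slides out to the case's +x, over the low end. Fully open, it uncovers the inside from x = -102 to +88 mm.
- cover (a joint): Sliding cover of the case, pale wood, 214 x 90 x 5 mm: 0 = fully shut (stop), 0.19 m = fully open (stop), growing as it moves along the case's +x. It starts shut or up to 50 mm ajar and stays where it is left; about 1.5 N friction plus 6 N per m/s. Its upper face is 43 mm above the worktop; when open it is carried by the grooves alone.
- cover_grip (a point): Middle of the top of the green grip rib on the cover: rib 14 mm thick (along case x), 60 mm long (along case y), 27 mm high, its top 70 mm above the worktop. At case x = 30 mm, y = 0 with the cover shut; moves with the cover. Pinch it from above across its 14 mm.
- stand: Fixed grey utensil stand, foot plate 130 (x) x 150 (y) x 10 mm, two pockets side by side at its y = +40 and -40 mm. Origin: centre of the underside; z up. Pockets 50 mm deep, leaning 30 degrees from vertical, mouths towards the stand's +x; the play lets the spatulas lean about 4 degrees more.
- orange_spatula: Loose spatula, 150 mm long, about 80 g. Origin: centre of the handle's foot; z runs from foot to blade tip. Pale handle 14 (x) x 18 (y) x 97 mm, then an orange blade 8 x 42 (y) x 53 mm. It starts in either pocket, foot down, lowest 50 mm in the pocket, leaning 30 degrees from vertical towards the stand's +x, its y level along the stand's y. It comes out along its own z.
- orange_spatula_grip (a point): Point on the orange spatula's handle axis 77 mm from the foot, near its centre of mass, 27 mm past the pocket's mouth; axes as the spatula's. Pinch across the 18 mm width (y), fingers leaning 30 to 45 degrees: down and to the stand's +x, tips at most 8 mm beyond the axis, as lying flat in the case this point is only 7 mm above the case's floor (12 mm above the worktop).
- blue_spatula: Loose spatula like the orange one but with a blue blade, in the other pocket (80 mm away). To be left alone. Origin and axes as for the orange one.
- jar: Jar with steel cap, 76 mm across, 110 high, bystander. Origin: centre of its underside.
- mug: Blue mug, 80 mm across, 90 high, bystander. Origin: centre of its underside.
- cutter: Steel ring cookie cutter, 68 mm across, 30 high, bystander lying on the worktop. Origin: centre of its underside.
Things that resemble listed ones, but are neither listed nor needed, are in the scene too. Leave any red look-alike of the orange_spatula alone.

How it is judged (in metres and radians):
On the way, in this order (a step that is already met when the one before it is completed fails the run):
1. the cover is slid open, 165 mm or more of its 190 mm (value of joint cover above 0.165 m), for 0.2 s.
2. the orange spatula is held down inside the case, its grip point below the case's rim (x of orange_spatula_grip in the frame of case between -0.06 and 0.06 m and y of orange_spatula_grip in the frame of case between -0.042 and 0.042 m and z of orange_spatula_grip in the frame of case between 0.003 and 0.048 m and contact force between the fingers and orange_spatula above 0.5 N), for 0.1 s.
3. the orange spatula lies flat and released in the case (x of orange_spatula_grip in the frame of case between -0.06 and 0.06 m and y of orange_spatula_grip in the frame of case between -0.042 and 0.042 m and angle between orange_spatula's own z axis and vertical between 1.37 and 1.77 rad and z of orange_spatula_grip in the frame of case between 0.005 and 0.03 m and contact force between the fingers and orange_spatula below 0.1 N and linear speed of orange_spatula below 0.03 m/s), for 0.2 s.
At the end, for the whole second after the job is handed in: The cover is shut to within 5 mm, the orange spatula lies flat (within about 11 degrees) and at rest inside the case, and the blue spatula, jar, mug and cutter are within 30 mm of where they began (value of joint cover below 0.005 m and x of orange_spatula_grip in the frame of case between -0.06 and 0.06 m and y of orange_spatula_grip in the frame of case between -0.042 and 0.042 m and angle between orange_spatula's own z axis and vertical between 1.37 and 1.77 rad and z of orange_spatula_grip in the frame of case between 0.005 and 0.03 m and linear speed of orange_spatula below 0.02 m/s and distance of each of blue_spatula, jar, mug, cutter from where it was at the start of the episode below 0.03 m); the robot touches nothing.
It fails at once if the blue spatula is moved by 30 mm or more (distance of blue_spatula from where it was at the start of the episode above 0.03 m).
It fails at once if the jar is moved by 30 mm or more (distance of jar from where it was at the start of the episode above 0.03 m).
It fails at once if the mug is moved by 30 mm or more (distance of mug from where it was at the start of the episode above 0.03 m).
It fails at once if the cutter is moved by 30 mm or more (distance of cutter from where it was at the start of the episode above 0.03 m).
It also fails if it takes over 72 s, if anything falls off the work surface, if the arm or the gripper's body presses on something with over 40 N, if the wrist force passes 120 N, or if a joint passes its speed limit or range.

ROBOT

A 6-joint arm with a two-finger parallel gripper is mounted at the origin on the work surface. World frame = base frame: x ahead of the robot, y to its left, z up, the work surface at z = 0. Lengths are in mm, angles in rad, forces in N, time in s.
With the tool pointing down it reaches from about 350 to 925 mm from the base axis. Payload 6.4 kg.
Tool frame: the origin (TCP) lies between the finger pads; the fingertips stand 17 mm ahead of it and the grasp point (between the pads) lies 2 mm behind it; z points along the fingers, y is the line along which they close (so a half turn about z gives the same grasp; the last joint's range is limited). The gripper opens to 94 mm and grips with 3 to 60 N. Pads are 16 mm wide; open, the fingers measure 119 mm over their backs; the gripper's body (75 mm by 177 mm) begins 78 mm behind the grasp point.
Start: joints at [-1.309, 0.245, 1.558, -0, 1.339, -0.174], TCP at [274.394, -589.255, 222.455] pointing down, gripper open.
Joint ranges: [-3.13, 3.13], [-1.02, 2.26], [0.13, 2.54], [-0.95, 4.09], [0.21, 2.88], [-2.74, 2.74]. Speed limits (rad/s): [2.57, 2.57, 3.14, 3.14, 3.14, 3.14].

INTERFACE

Orientations are given as a rotation vector (axis times angle).
In Python, from rig import * gives the robot as it stands.
- The arm moves only by the tool play_rows, never from a script. Its arguments are lists of equal length, an entry for each row: "dp": the shift along the tool's x, y, z normalised to -1 to 1, where 1 is 40 mm, a list of three; "turn": the turn, a rotation vector about the tool's x, y, z normalised to -1 to 1, where 1 is 5 degrees, a list of three. A call has 1 to 8 rows; each row shifts and turns the commanded pose from where the row before left it, along the tool's axes as they then stand; what a row does not reach is not made up. A row lasts 1/12 s, in which the tool goes at most 41.7 mm and 7.16 degrees, less where a joint would pass 70% of its speed; a pose out of reach is approached as far as the arm can. A call with a number of a shift or a turn outside -1 to 1 is refused whole. A call with a gripper value outside its range is refused whole. "hand" is the closure, from -1 (fully open) to 1 (shut), set as the call begins (left out, the last holds). The fingers move at their own pace and stop on an object; "grip_force" is the grip in N (left out, the last holds). Time passes only in rows, so rows that do not move let the fingers close. It gives the time, the measured TCP pose, the force, the opening and the grip force at its end, in the units of the state.
- get_obs(): the state, without advancing time (a new reading comes with each control period).
- get_image(name): name is "scene" or "top" or "wrist"; returns the picture (384x512x3 uint8, red, green, blue); there is no depth.
- calibration(name): a dict with "fx", "fy", "cx", "cy" (pixels), "origin" and "orientation" of the camera in the world. Camera axes: x right, y down, z forward; pixel columns grow to the right and rows downward; lengths in mm; the calibration is good to about 2 mm. A picture is of the moment at which its call begins: read the wrist's pose just before it. calibration takes no time and is no camera call; for the wrist camera it gives the pose at the moment of the call.
- finish_job(): hands the job in; it is judged then, once.
Trained networks look in the newest picture that a camera, given by its name, has taken for a name from the list of things; names that differ only in an ending like _2 or _b are one class to them, and where a whole thing is asked for, a point or a joint stands for the part that bears it (a point fixed in the world has none). Each returns a list of dicts, best first, with "score" (0 to 1); they miss things now and then, are a little off and sometimes report something else, mostly with a low value. They report only what shows in the picture. A call takes as long as a camera call. They do not tell look-alikes from the thing itself.
- masks_of(camera, query): "mask" (384x512 bool, what is visible of it) and "centre" ([column, row] in pixels, amid what is visible of it).
- tip_of(camera, query): "centre" ([column, row] in pixels: a listed point, or the origin of a listed thing).
The state is a dict: "time": time; "qpos": joint angles; "dq": joint speeds; "joint_torque": joint torques, N m; "tcp_pos": TCP position; "orientation": TCP orientation; "force": force on the tool from outside, world axes, zero at the start; "moment": the same for the moment, N m; "opening": opening from 0.0 (shut) to 1.0 (fully open); "finger_force": force on a finger pad.
Only numpy, scipy, OpenCV 4.12 (cv2) and the standard library are available. Lean on these libraries where they do the work, as an engineer would, in place of code of your own. Each camera call takes 0.05 s, during which the arm holds its last target. There are 200 camera calls.

## Working session

There is one attempt and no reset: what is moved stays moved. The work goes in short steps, Python scripts to look and compute and a tool call to move; the robot and the scene stay as the last step left them, time stands still between calls to the robot, and variables do not carry over. Pictures are saved under pics/ and viewed, at most 13 in all, crops included, and the job is handed in when it is done.

Besides the shell and the picture viewer there is one more tool, called after "Emit:" as name(argument=value, ...) on one line, values as JSON. play_rows: Moves the arm, as the interface text tells. Scaled input: -1 to 1 covers 40 mm each way for a shift and 5 degrees each way for a turn. Its arguments: {"type":"object","properties":{"dp":{"type":"array","items":{"type":"array","items":{"type":"number"}}},"turn":{"type":"array","items":{"type":"array","items":{"type":"number"}}},"hand":{"type":"number"},"grip_force":{"type":"number"}},"required":["dp","turn"]}

```bash
ls; mkdir -p pics; cat > h.py <<'E'
from rig import *
import numpy as np, cv2
from scipy.spatial.transform import Rotation as R
def RM(o):
    o=np.array(o,float); return o if o.shape==(3,3) else R.from_rotvec(o).as_matrix()
def ray(c,px):
    d=np.array([(px[0]-c['cx'])/c['fx'],(px[1]-c['cy'])/c['fy'],1.]); M=RM(c['orientation']); return np.array(c['origin'],float),M@d
def atz(c,px,z):
    o,d=ray(c,px); return o+d*(z-o[2])/d[2]
def proj(c,P):
    q=(np.atleast_2d(P)-np.array(c['origin'],float))@RM(c['orientation']); return np.c_[q[:,0]/q[:,2]*c['fx']+c['cx'],q[:,1]/q[:,2]*c['fy']+c['cy']]
def save(im,n): cv2.imwrite('pics/'+n,im[:,:,::-1])
E
python3 - <<'E'
from h import *
a=get_image('scene');b=get_image('top')
save(a,'scene.png');save(b,'top.png')
for n in ('scene','top'):
    c=calibration(n);print(n,c)
    for q in ['case','cover_grip','stand','orange_spatula','orange_spatula_grip','blue_spatula','jar','mug','cutter']:
        print(q,[(np.round(t['centre']),round(t['score'],2)) for t in tip_of(n,q)])
print(get_obs())
E
```

```text
pics
scene {'fx': 407.40764018963466, 'fy': 407.40764018963466, 'cx': 252.01745807626162, 'cy': 194.34974298389326, 'origin': array([ 931.0859343 , -957.48358782,  911.65748772]), 'orientation': array([-2.23011995, -0.71675819,  0.3042884 ])}
case [(array([332., 177.]), 0.83)]
cover_grip [(array([344., 158.]), 0.76)]
stand [(array([285., 249.]), 0.63)]
orange_spatula [(array([145., 195.]), 0.76), (array([133., 286.]), 0.74), (array([194., 230.]), 0.57), (array([261., 245.]), 0.54)]
orange_spatula_grip [(array([219., 224.]), 0.82), (array([277., 240.]), 0.64), (array([162., 270.]), 0.59), (array([170., 193.]), 0.56)]
blue_spatula [(array([281., 228.]), 0.57)]
jar [(array([376., 204.]), 0.87), (array([265., 247.]), 0.64)]
mug [(array([242., 289.]), 0.63)]
cutter [(array([353., 226.]), 0.75)]
top {'fx': 462.81770837413586, 'fy': 462.81770837413586, 'cx': 248.94406722618072, 'cy': 193.13036376173446, 'origin': array([ 317.70790073, -257.09877156, 1513.23877399]), 'orientation': array([-2.1552801 ,  2.21050733, -0.08861513])}
case [(array([149., 158.]), 0.63)]
cover_grip [(array([134., 15
[... 502 characters left out ...]
94., 113.]), 0.41)]
{'time': 1.0, 'qpos': array([-1.30907309e+00,  2.45107138e-01,  1.55778904e+00,  2.04783749e-05,
        1.33870948e+00, -1.74067441e-01]), 'dq': array([ 0.00181882,  0.00025847,  0.00069283,  0.00040092, -0.00111542,
       -0.00077857]), 'joint_torque': array([-3.26209783e-04, -4.15844107e+01, -3.14885080e+01,  6.84966124e-02,
        2.88731226e-02, -7.41868604e-06]), 'tcp_pos': array([ 274.41573134, -589.24857264,  222.45658341]), 'orientation': array([-3.06729646e+00, -6.79124219e-01, -3.03797268e-05]), 'force': array([-0.73740061,  0.03870212, -0.40308217]), 'moment': array([ 0.04088926, -0.05188616, -0.05748675]), 'finger_force': 0.0, 'opening': 0.9996649533731155}
```

```bash
python3 - <<'E'
import cv2
a=cv2.imread('pics/scene.png')[120:340,90:440];cv2.imwrite('pics/sc.png',cv2.resize(a,(800,503),interpolation=cv2.INTER_CUBIC))
a=cv2.imread('pics/top.png')[70:310,80:400];cv2.imwrite('pics/tc.png',cv2.resize(a,(800,600),interpolation=cv2.INTER_CUBIC))
E
```

```text
(no output)
```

View pics/sc.png

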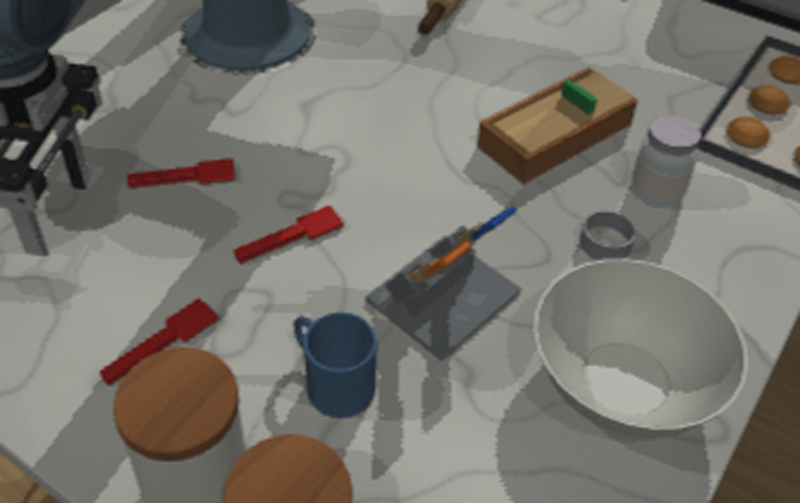

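View pics/tc.png

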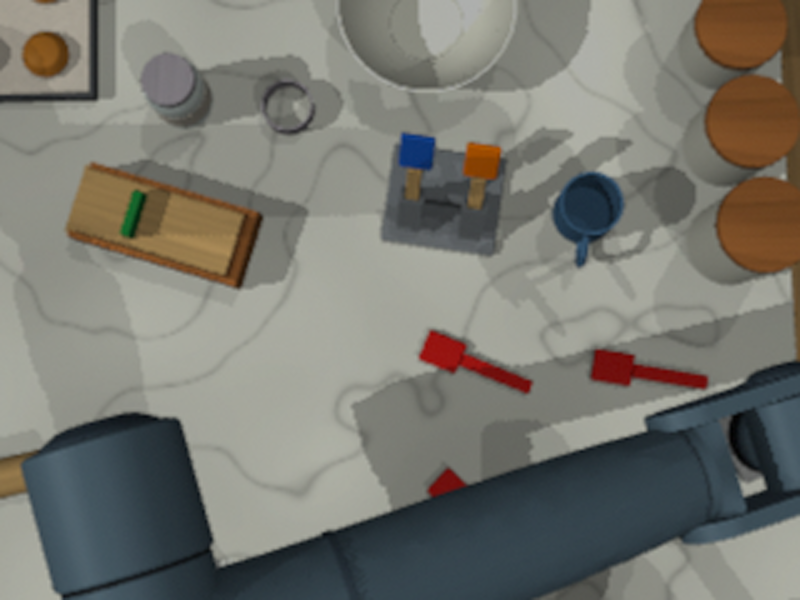

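The red look-alikes lie flat on the worktop at about (440,350), (610,365) and (445,485) in the top crop. The orange spatula is in the stand's right-hand pocket (about (482,160) in the top crop, (440,262) in the scene crop). The blue one is at (415,150), in the left pocket. The orange one fits because it has a pale handle and an orange blade and stands in a pocket. Next I'll fit poses to the silhouettes.

```bash
cat >> h.py <<'E'
from scipy.optimize import minimize
def box(x0,x1,y0,y1,z0,z1): return np.array([[x,y,z] for x in(x0,x1) for y in(y0,y1) for z in(z0,z1)],float)
def place(P,p): return np.asarray(P)@R.from_euler('z',p[2]).as_matrix().T+[p[0],p[1],0]
S=4
def sil(c,parts):
    m=np.zeros((384*S,512*S),np.uint8)
    for P in parts:
        q=np.round((proj(c,P)+.5)*S*16-8).astype(np.int32)
        cv2.fillConvexPoly(m,cv2.convexHull(q),1,shift=4)
    return cv2.resize(m.astype(np.float32),(512,384),interpolation=cv2.INTER_AREA)
def fit(obs,parts_of,p0,step):
    def f(p):
        e=0
        for c,m in obs:
            s=sil(c,parts_of(p)); e+=1-np.minimum(s,m).sum()/np.maximum(s,m).sum()
        return e
    sim=np.array([p0]+[np.array(p0)+np.eye(len(p0))[i]*step[i] for i in range(len(p0))])
    r=minimize(f,p0,method='Nelder-Mead',options=dict(initial_simplex=sim,maxfev=400,xatol=.02,fatol=1e-4)); return r.x,r.fun
E
cat > m.py <<'E'
from h import *
import pickle
D={}
for n in ('scene','top'):
    im=get_image(n);D[n]=dict(im=im,c=calibration(n))
    for q in ['case','cover_grip','stand','jar','mug','cutter','blue_spatula','orange_spatula']:
        D[n][q]=[(t['score'],t['mask'],t['centre']) for t in masks_of(n,q)]
        print(n,q,[(round(t[0],2),np.round(t[2]),int(t[1].sum())) for t in D[n][q]])
pickle.dump(D,open('d.pkl','wb'))
E
python3 m.py
python3 - <<'E'
from h import *
import pickle
D=pickle.load(open('d.pkl','rb'))
o=D['top']['im'].copy()
out=[]
for n in('scene','top'):
    o=D[n]['im'].copy()
    for q,col in(('case',(255,0,0)),('cover_grip',(255,0,255)),('stand',(0,255,0)),('orange_spatula',(0,255,255)),('blue_spatula',(255,255,0))):
        for s,m,_ in D[n][q][:1]:
            cs,_=cv2.findContours(m.astype(np.uint8),0,1);cv2.drawContours(o,cs,-1,col,1)
    y0,x0=(120,90) if n=='scene' else (70,80)
    out.append(cv2.resize(o[y0:y0+200,x0:x0+260],(520,400))[:, :400] if 0 else cv2.resize(o[y0:y0+190,x0+(60 if n=='scene' else 0):x0+260+(60 if n=='scene' else 0)],(399,292),interpolation=cv2.INTER_CUBIC))
save(np.vstack(out),'ov.png')
E
```

```text
scene case [(0.76, array([334., 172.]), 1970)]
scene cover_grip [(0.97, array([333., 167.]), 1002)]
scene stand [(0.72, array([287., 250.]), 1812)]
scene jar [(0.77, array([384., 191.]), 858)]
scene mug [(0.94, array([239., 278.]), 1339), (0.59, array([280., 235.]), 131)]
scene cutter [(0.57, array([353., 224.]), 270)]
scene blue_spatula [(0.53, array([300., 221.]), 113)]
scene orange_spatula [(0.65, array([174., 195.]), 335), (0.58, array([220., 223.]), 402), (0.58, array([163., 271.]), 557), (0.53, array([281., 236.]), 120)]
top case [(0.84, array([146., 158.]), 2351)]
top cover_grip [(0.76, array([145., 156.]), 1825)]
top stand [(0.97, array([254., 154.]), 1452)]
top jar [(0.76, array([151., 109.]), 616)]
top mug [(0.92, array([310., 155.]), 699), (0.32, array([257., 156.]), 1348)]
top cutter [(0.64, array([189., 107.]), 128), (0.36, array([140., 160.]), 1729)]
top blue_spatula [(0.52, array([246., 131.]), 239)]
top orange_spatula [(0.93, array([262., 213.]), 364), (0.53, array([274., 137.]), 279)]
```

View pics/ov.png

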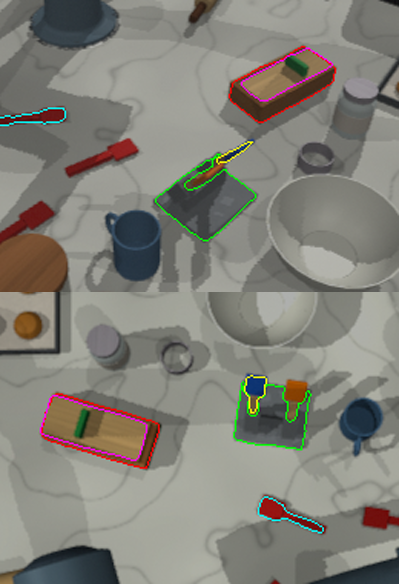

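```bash
cat > f.py <<'E'
from h import *
import pickle,sys
D=pickle.load(open('d.pkl','rb'))
T,Sc=D['top'],D['scene']
hsv={n:cv2.cvtColor(D[n]['im'],cv2.COLOR_RGB2HSV) for n in D}
def col(n,h0,h1,s,v,roi):
    h=hsv[n];m=(h[...,0]>=h0)&(h[...,0]<=h1)&(h[...,1]>s)&(h[...,2]>v);k=np.zeros_like(m);k[roi[1]:roi[3],roi[0]:roi[2]]=1;return (m&k).astype(np.float32)
roi={'scene':(265,195,325,250),'top':(230,115,290,160)}
# case
obs=[(D[n]['c'],D[n]['case'][0][1].astype(np.float32)) for n in D]
def cp(p): return [place(box(-112.5,112.5,-50,50,0,48),p),place(box(-100,107+p[3],-45,45,38,43),p)]
for o in (obs,obs[:1],obs[1:]):
    p,e=fit(o,cp,[440,40,1.35,10],[15,15,.1,15]);print('case',np.round(p,3),round(e,3))
p,e=fit(obs,cp,[440,40,1.35,10],[15,15,.1,15]);case=p
g=[(D[n]['c'],col(n,45,85,100,40,(300,100,400,230) if n=='scene' else (100,100,180,200))) for n in D]
print('green px',[m.sum() for _,m in g])
for o in (g,g[:1],g[1:]):
    pg,e=fit(o,lambda p:[place(box(-7,7,-30,30,43,70),p)],[450,60,case[2]],[10,10,.1]);print('rib',np.round(pg,3),round(e,3))
pg,e=fit(g,lambda p:[place(box(-7,7,-30,30,43,70),p)],[450,60,case[2]],[10,10,.1])
d=R.from_euler('z',-case[2]).apply([pg[0]-case[0],pg[1]-case[1],0]);print('rib in case',d)
ob=[(D[n]['c'],col(n,5,16,150,90,roi[n])) for n in D];bl=[(D[n]['c'],col(n,105,130,150,40,roi[n])) for n in D]
print([m.sum() for _,m in ob+bl])
def sp(p,both=True):
    M=R.from_euler('z',p[3])*R.from_euler('y',p[4]);B=box(-4,4,-21,21,97,150)-[0,0,77]
    return M.apply(B)+p[:3]
def fb(p):
    M=R.from_euler('z',p[3]); return M
def f(p):
    e=0
    for o,s in((ob,0),(bl,80)):
        q=np.array(p);q[:3]+=R.from_euler('z',p[3]).apply([0,s,0])
        for c,m in o:
            k=sil(c,[sp(q)]);e+=1-np.minimum(k,m).sum()/np.maximum(k,m).sum()
    return e
best=None
for z0 in (80,100):
    p0=np.array([440,-310,z0,0,.52]);sim=np.vstack([p0]+[p0+v for v in np.diag([15,15,15,.15,.1])])
    r=minimize(f,p0,method='Nelder-Mead',options=dict(initial_simplex=sim,maxfev=600,xatol=.02,fatol=1e-4));print('sp grip pt x y z yaw lean',np.round(r.x,3),r.fun)
st=[(D[n]['c'],D[n]['stand'][0][1].astype(np.float32)) for n in D]
for n in('jar','mug','cutter'):
    H,r={'jar':(110,38),'mug':(90,40),'cutter':(30,34)}[n]
    a=np.linspace(0,6.28,40);P=np.vstack([np.c_[r*np.cos(a),r*np.sin(a),0*a+z] for z in(0,H)])
    o=[(D[k]['c'],D[k][n][0][1].astype(np.float32)) for k in D]
    c0=atz(T['c'],T[n][0][2],H/2)
    p,e=fit(o,lambda p:[P+[p[0],p[1],0]],list(c0[:2]),[10,10]);print(n,np.round(p),round(e,2))
E
python3 f.py
```

```text
case [549.135  67.91    1.262 -31.565] 0.1
case [548.153  61.825   1.252  13.063] 0.04
case [549.55   69.951   1.256   9.51 ] 0.029
green px [np.float32(115.0), np.float32(87.0)]
rib [450.     60.      1.262] 2.0
rib [450.     60.      1.262] 1.0
rib [450.     60.      1.262] 1.0
rib in case [-37.63183795  92.05537061   0.        ]
[np.float32(78.0), np.float32(176.0), np.float32(50.0), np.float32(160.0)]
sp grip pt x y z yaw lean [ 440.   -310.     80.      0.      0.52] 4.0
sp grip pt x y z yaw lean [ 440.   -310.    100.      0.      0.52] 4.0
jar [719.  45.] 0.3
mug [ 554. -476.] 0.22
cutter [704. -91.] 1.13
```

```bash
python3 - <<'E'
from h import *
import pickle
T=pickle.load(open('d.pkl','rb'))['top']['c']
print(atz(T,(134,154),70),atz(T,(273,134),130),atz(T,(246,130),130))
E
sed -i 's/\[450,60,case\[2\]\]/[560,90,case[2]]/g; s/440,-310,z0/545,-315,z0/; s/\[440,40,1.35,10\]/[549,66,1.26,8]/g' f.py; python3 f.py
```

```text
[563.12132842  95.49139012  70.        ] [ 603.55538224 -340.14119657  130.        ] [ 617.87143125 -258.70414434  130.        ]
case [548.304  65.745   1.258  12.302] 0.089
case [548.745  63.512   1.254   0.716] 0.036
case [549.492  69.876   1.257   9.545] 0.029
green px [np.float32(115.0), np.float32(87.0)]
rib [558.086 101.698   1.205] 0.67
rib [554.927  99.741   1.223] 0.27
rib [561.279 102.3     1.224] 0.364
rib in case [37.21938862  1.74197061  0.        ]
[np.float32(78.0), np.float32(176.0), np.float32(50.0), np.float32(160.0)]
sp grip pt x y z yaw lean [ 5.79099e+02 -3.34716e+02  9.00470e+01 -1.76000e-01  5.21000e-01] 1.0451772212982178
sp grip pt x y z yaw lean [ 5.75260e+02 -3.32575e+02  9.90650e+01 -1.88000e-01  7.03000e-01] 1.6473997831344604
jar [719.  45.] 0.3
mug [ 554. -476.] 0.22
cutter [704. -91.] 1.13
```

```bash
cat >> h.py <<'E'
def Mtool(xang,tilt_deg=0):
    # tool down, x axis at world angle xang (deg); then tilted so that z leans towards tool x by tilt
    a=np.radians(xang); x=np.array([np.cos(a),np.sin(a),0]); z=np.array([0,0,-1.]); y=np.cross(z,x)
    return np.c_[x,y,z]@R.from_euler('y',tilt_deg,degrees=True).as_matrix()
def plan(pos,M,n=None,start=None,dec=2):
    if start is None:
        o=get_obs(); p,Q=np.array(o['tcp_pos'],float),RM(o['orientation'])
    else: p,Q=start
    p=p.copy(); rv=R.from_matrix(Q.T@M).as_rotvec(degrees=True)
    need=max(np.linalg.norm(np.array(pos)-p)/36,np.abs(rv).max()/4.8); n=n or int(np.ceil(need)); D=[];T=[]
    for i in range(n):
        d=np.round(Q.T@((np.array(pos)-p)/(n-i))/40,dec); r=np.round(R.from_matrix(Q.T@M).as_rotvec(degrees=True)/(n-i)/5,dec)
        p=p+Q@d*40; Q=Q@R.from_rotvec(r*5,degrees=True).as_matrix(); D.append((d+0.).tolist());T.append((r+0.).tolist())
    for k in range(0,n,8): print('dp',D[k:k+8],'\nturn',T[k:k+8])
    return p,Q
E
python3 - <<'E'
from h import *
o=get_obs();M=RM(o['orientation']);c=calibration('wrist')
print(c['fx'],M.T@(c['origin']-o['tcp_pos']),np.round(M.T@RM(c['orientation']),2))
plan([530,60,300],Mtool(-18))
E
```

```text
332.5105854214454 [ 7.46310289e+01 -6.68181729e-02 -1.62370755e+02] [[ 0.   -0.97 -0.26]
 [ 1.    0.   -0.  ]
 [ 0.   -0.26  0.97]]
dp [[0.63, -0.6, -0.1], [0.61, -0.62, -0.1], [0.59, -0.65, -0.1], [0.56, -0.67, -0.1], [0.54, -0.69, -0.1], [0.51, -0.71, -0.1], [0.48, -0.73, -0.1], [0.45, -0.74, -0.1]] 
turn [[0.0, 0.0, 0.43], [0.0, 0.0, 0.43], [0.0, 0.0, 0.43], [0.0, 0.0, 0.43], [0.0, 0.0, 0.43], [0.0, 0.0, 0.43], [0.0, 0.0, 0.43], [0.0, 0.0, 0.43]]
dp [[0.43, -0.76, -0.09], [0.4, -0.78, -0.1], [0.37, -0.79, -0.09], [0.34, -0.8, -0.1], [0.31, -0.82, -0.09], [0.28, -0.83, -0.1], [0.24, -0.84, -0.09], [0.21, -0.84, -0.1]] 
turn [[0.0, 0.0, 0.43], [0.0, 0.0, 0.43], [0.0, 0.0, 0.43], [0.0, 0.0, 0.43], [0.0, 0.0, 0.43], [0.0, 0.0, 0.43], [0.0, 0.0, 0.43], [0.0, 0.0, 0.43]]
dp [[0.18, -0.85, -0.09], [0.15, -0.86, -0.1], [0.12, -0.86, -0.09], [0.08, -0.87, -0.1]] 
turn [[0.0, 0.0, 0.43], [0.0, 0.0, 0.43], [0.0, 0.0, 0.43], [0.0, 0.0, 0.42]]
```

Emit:
play_rows(dp=[[0.63,-0.6,-0.1],[0.61,-0.62,-0.1],[0.59,-0.65,-0.1],[0.56,-0.67,-0.1],[0.54,-0.69,-0.1],[0.51,-0.71,-0.1],[0.48,-0.73,-0.1],[0.45,-0.74,-0.1]], turn=[[0,0,0.43],[0,0,0.43],[0,0,0.43],[0,0,0.43],[0,0,0.43],[0,0,0.43],[0,0,0.43],[0,0,0.43]])

```text
time: 2.57
tcp_pos: [377.0, -327.8, 254.8]
orientation: [3.134, 0.209, 0.0]
force: [-0.2, -0.2, -0.1]
opening: 1.001
finger_force: 0.0
```

Emit:
play_rows(dp=[[0,0,0],[0,0,0],[0,0,0]], turn=[[0,0,0],[0,0,0],[0,0,0]])

```text
time: 2.82
tcp_pos: [376.6, -329.9, 254.6]
orientation: [3.134, 0.214, -0.0]
force: [-0.5, -0.9, -0.7]
opening: 1.002
finger_force: 0.0
```

```bash
python3 - <<'E'
from h import *
import pickle
c=calibration('wrist');im=get_image('wrist');save(im,'w1.png');pickle.dump((im,c),open('w1.pkl','wb'))
print(get_obs()['tcp_pos'])
E
```

```text
[ 376.33262467 -330.25840564  254.34884548]
```

Emit:
play_rows(dp=[[0.43,-0.76,-0.09],[0.4,-0.78,-0.1],[0.37,-0.79,-0.09],[0.34,-0.8,-0.1],[0.31,-0.82,-0.09],[0.28,-0.83,-0.1],[0.24,-0.84,-0.09],[0.21,-0.84,-0.1]], turn=[[0,0,0.43],[0,0,0.43],[0,0,0.43],[0,0,0.43],[0,0,0.43],[0,0,0.43],[0,0,0.43],[0,0,0.43]])

```text
time: 3.53
tcp_pos: [479.6, -69.3, 284.8]
orientation: [3.13, -0.264, -0.001]
force: [1.3, -0.2, 0.1]
opening: 1.001
finger_force: 0.0
```

Emit:
play_rows(dp=[[0.18,-0.85,-0.09],[0.15,-0.86,-0.1],[0.12,-0.86,-0.09],[0.08,-0.87,-0.1],[0,0,0],[0,0,0],[0,0,0]], turn=[[0,0,0.43],[0,0,0.43],[0,0,0.43],[0,0,0.42],[0,0,0],[0,0,0],[0,0,0]])

```text
time: 4.12
tcp_pos: [530.1, 58.9, 299.5]
orientation: [3.102, -0.492, -0.002]
force: [-0.1, -0.5, 0.9]
opening: 1.001
finger_force: 0.0
```

```bash
python3 - <<'E'
from h import *
import pickle
c=calibration('wrist');im=get_image('wrist');save(im,'w2.png');pickle.dump((im,c),open('w2.pkl','wb'))
o=get_obs();print(o['tcp_pos'],o['time'])
cv2.imwrite('pics/w12.png',cv2.resize(np.vstack([cv2.imread('pics/w1.png'),cv2.imread('pics/w2.png')]),(400,600),interpolation=cv2.INTER_AREA))
E
```

```text
[529.97712834  58.61894943 299.49606475] 4.1667
```

View pics/w12.png

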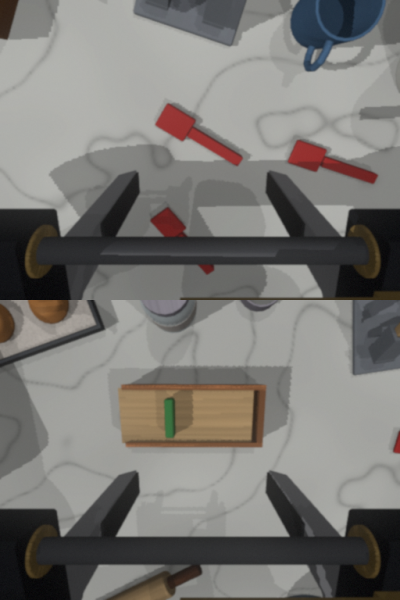

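The wrist view over the case (lower half) shows the green rib at about (170,417) and a dark gap at the case's right end, so the cover is a little ajar. Next I'll fit the case and rib in this view.

```bash
cat > fc.py <<'E'
from h import *
import pickle
im,c=pickle.load(open('w2.pkl','rb'))
h=cv2.cvtColor(im,cv2.COLOR_RGB2HSV)
m=((h[...,0]>4)&(h[...,0]<28)&(h[...,1]>75)); m[:90]=0;m[200:]=0;m[:,:130]=0;m[:,360:]=0
g=((h[...,0]>45)&(h[...,0]<85)&(h[...,1]>90));g[:90]=0;g[200:]=0
m=cv2.morphologyEx((m|g).astype(np.uint8),cv2.MORPH_CLOSE,np.ones((9,9)))
n,l,s,_=cv2.connectedComponentsWithStats(m);k=1+np.argmax(s[1:,4]);m=(l==k).astype(np.float32);print(s[k],g.sum())
p,e=fit([(c,m)],lambda p:[place(box(-112.5,112.5,-50,50,0,48),p),place(box(-100,107+abs(p[3]),-45,45,38,43),p)],[549,66,1.256,8],[8,8,.05,8]);print('case',np.round(p,3),e)
pg,e=fit([(c,g.astype(np.float32))],lambda q:[place(box(-7,7,-30,30,43,70),q)],[560,98,1.256],[8,8,.05]);print('rib',np.round(pg,3),e)
for P in(p,[549,66,1.256]):print('rib in case',R.from_euler('z',-P[2]).apply([pg[0]-P[0],pg[1]-P[1],0]))
o=im.copy()
for P,col in((box(-112.5,112.5,-50,50,48,48),(255,0,0)),(box(-112.5,112.5,-50,50,0,0),(0,0,255))):
    q=cv2.convexHull(np.round(proj(c,place(P,p))).astype(np.int32));cv2.polylines(o,[q],True,col,1)
q=cv2.convexHull(np.round(proj(c,place(box(-7,7,-30,30,70,70),pg))).astype(np.int32));cv2.polylines(o,[q],True,(255,255,0),1)
save(cv2.resize(o[90:210,130:360],(800,417),interpolation=cv2.INTER_CUBIC),'cf.png')
E
python3 fc.py
```

```text
[  152   108   189    80 14645] 570
case [548.282  68.279   1.257  11.104] 0.015732228755950928
rib [558.452 102.901   1.244] 0.23420697450637817
rib in case [36.07129295  1.00170098  0.        ]
rib in case [38.01435638  2.43803412  0.        ]
```

View pics/cf.png

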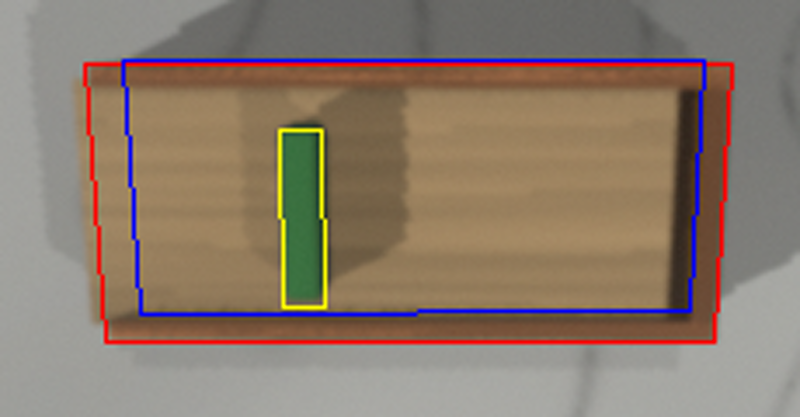

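```bash
python3 - <<'E'
from h import *
s=plan([558.5,102.5,110],Mtool(-18));plan([558.5,102.5,66],Mtool(-18),2,s)
E
```

```text
dp [[0.06, -0.21, 0.79], [0.06, -0.21, 0.79], [0.06, -0.21, 0.79], [0.05, -0.21, 0.79], [0.06, -0.21, 0.79], [0.05, -0.22, 0.79]] 
turn [[0.0, 0.0, 0.0], [0.0, 0.0, 0.0], [0.0, 0.0, 0.0], [0.0, 0.0, -0.01], [0.0, 0.01, 0.0], [0.01, 0.0, -0.01]]
dp [[0.0, 0.0, 0.55], [0.0, 0.0, 0.55]] 
turn [[0.0, 0.0, 0.0], [0.0, 0.0, 0.0]]
```

Emit:
play_rows(dp=[[0.06,-0.21,0.79],[0.06,-0.21,0.79],[0.06,-0.21,0.79],[0.05,-0.21,0.79],[0.06,-0.21,0.79],[0.05,-0.22,0.79],[0,0,0.55],[0,0,0.55]], turn=[[0,0,0],[0,0,0],[0,0,0],[0,0,0],[0,0,0],[0,0,0],[0,0,0],[0,0,0]])

```text
time: 4.83
tcp_pos: [558.0, 102.7, 64.4]
orientation: [3.102, -0.494, -0.003]
force: [0.1, 0.7, 0.2]
opening: 1.001
finger_force: 0.0
```

Emit:
play_rows(dp=[[0,0,0],[0,0,0],[0,0,0],[0,0,0],[0,0,0],[0,0,0],[0,0,0],[0,0,0]], turn=[[0,0,0],[0,0,0],[0,0,0],[0,0,0],[0,0,0],[0,0,0],[0,0,0],[0,0,0]], hand=1, grip_force=20)

```text
time: 5.5
tcp_pos: [558.8, 104.3, 66.9]
orientation: [-3.103, 0.491, -0.001]
force: [0.2, -0.1, 0.1]
opening: 0.468
finger_force: 0.0
```

Emit:
play_rows(dp=[[0,0,0],[0,0,0],[0,0,0],[0,0,0],[0,0,0],[0,0,0],[0,0,0],[0,0,0]], turn=[[0,0,0],[0,0,0],[0,0,0],[0,0,0],[0,0,0],[0,0,0],[0,0,0],[0,0,0]])

```text
time: 6.17
tcp_pos: [558.5, 104.2, 66.4]
orientation: [3.103, -0.491, -0.0]
force: [-0.5, -1.6, 0.3]
opening: 0.145
finger_force: 20.0
```

Emit:
play_rows(dp=[[0,-0.3,0],[0,-0.6,0],[0,-0.6,0],[0,-0.6,0],[0,-0.6,0],[0,-0.6,0],[0,-0.6,0],[0,-0.3,0]], turn=[[0,0,0],[0,0,0],[0,0,0],[0,0,0],[0,0,0],[0,0,0],[0,0,0],[0,0,0]])

```text
time: 6.83
tcp_pos: [611.7, 266.2, 66.4]
orientation: [-3.103, 0.488, -0.004]
force: [4.6, -3.5, -0.8]
opening: 0.144
finger_force: 20.0
```

Emit:
play_rows(dp=[[0,0,0],[0,0,0],[0,0,0]], turn=[[0,0,0],[0,0,0],[0,0,0]])

```text
time: 7.08
tcp_pos: [611.0, 264.1, 66.5]
orientation: [-3.102, 0.491, -0.002]
force: [5.2, 0.7, -3.4]
opening: 0.148
finger_force: 20.0
```

Emit:
play_rows(dp=[[0,-0.1,0],[0,-0.1,0],[0,-0.08,0],[0,0,0],[0,0,0],[0,0,0]], turn=[[0,0,0],[0,0,0],[0,0,0],[0,0,0],[0,0,0],[0,0,0]])

```text
time: 7.58
tcp_pos: [614.4, 274.3, 66.4]
orientation: [-3.103, 0.492, -0.002]
force: [5.3, -0.5, -4.1]
opening: 0.144
finger_force: 20.0
```

Emit:
play_rows(dp=[[0,-0.05,0],[0,-0.03,0],[0,0,0],[0,0,0]], turn=[[0,0,0],[0,0,0],[0,0,0],[0,0,0]])

```text
time: 7.92
tcp_pos: [615.2, 277.0, 66.4]
orientation: [3.102, -0.492, 0.001]
force: [4.2, -2.2, -2.6]
opening: 0.154
finger_force: 20.0
```

Emit:
play_rows(dp=[[0,0,0],[0,0,0],[0,0,0],[0,0,0],[0,0,-0.5],[0,0,-0.9],[0,0,-0.9],[0,0,-0.9]], turn=[[0,0,0],[0,0,0],[0,0,0],[0,0,0],[0,0,0],[0,0,0],[0,0,0],[0,0,0]], hand=0)

```text
time: 8.58
tcp_pos: [614.1, 277.8, 195.5]
orientation: [3.103, -0.491, -0.003]
force: [0.8, -0.1, -0.2]
opening: 0.502
finger_force: 0.0
```

```bash
python3 - <<'E'
from h import *
plan([490,-310,280],Mtool(-10))
E
```

```text
dp [[0.09, 0.88, -0.12], [0.09, 0.88, -0.12], [0.08, 0.88, -0.12], [0.07, 0.88, -0.12], [0.07, 0.88, -0.13], [0.06, 0.88, -0.12], [0.05, 0.88, -0.13], [0.04, 0.88, -0.12]] 
turn [[0.0, 0.0, -0.09], [0.0, 0.0, -0.09], [0.0, 0.0, -0.09], [0.0, 0.0, -0.09], [0.0, 0.0, -0.09], [0.0, 0.0, -0.1], [0.0, 0.0, -0.09], [0.0, 0.0, -0.1]]
dp [[0.04, 0.88, -0.13], [0.03, 0.88, -0.12], [0.02, 0.88, -0.13], [0.01, 0.89, -0.12], [0.01, 0.89, -0.13], [0.0, 0.88, -0.12], [-0.01, 0.89, -0.13], [-0.02, 0.88, -0.12]] 
turn [[0.0, 0.0, -0.09], [0.0, 0.0, -0.1], [0.0, 0.0, -0.09], [0.0, 0.0, -0.1], [0.0, 0.0, -0.09], [0.0, 0.0, -0.1], [0.0, 0.01, -0.09], [0.0, 0.01, -0.1]]
dp [[-0.02, 0.89, -0.13]] 
turn [[0.01, 0.0, -0.09]]
```

Emit:
play_rows(dp=[[0.09,0.88,-0.12],[0.09,0.88,-0.12],[0.08,0.88,-0.12],[0.07,0.88,-0.12],[0.07,0.88,-0.13],[0.06,0.88,-0.12],[0.05,0.88,-0.13],[0.04,0.88,-0.12]], turn=[[0,0,-0.09],[0,0,-0.09],[0,0,-0.09],[0,0,-0.09],[0,0,-0.09],[0,0,-0.1],[0,0,-0.09],[0,0,-0.1]])

```text
time: 9.25
tcp_pos: [555.7, 0.2, 234.1]
orientation: [-3.117, 0.389, 0.0]
force: [0.4, 0.1, 0.3]
opening: 0.501
finger_force: 0.0
```

Emit:
play_rows(dp=[[0.04,0.88,-0.13],[0.03,0.88,-0.12],[0.02,0.88,-0.13],[0.01,0.89,-0.12],[0.01,0.89,-0.13],[0,0.88,-0.12],[-0.01,0.89,-0.13],[-0.02,0.88,-0.12]], turn=[[0,0,-0.09],[0,0,-0.1],[0,0,-0.09],[0,0,-0.1],[0,0,-0.09],[0,0,-0.1],[0,0,-0.09],[0,0,-0.1]])

```text
time: 9.92
tcp_pos: [497.1, -276.6, 274.1]
orientation: [-3.128, 0.286, -0.0]
force: [0.2, -0.1, 0.8]
opening: 0.501
finger_force: 0.0
```

Emit:
play_rows(dp=[[-0.02,0.89,-0.13],[0,0,0],[0,0,0],[0,0,0]], turn=[[0,0,-0.09],[0,0,0],[0,0,0],[0,0,0]])

```text
time: 10.25
tcp_pos: [490.5, -309.5, 278.6]
orientation: [-3.129, 0.275, 0.001]
force: [0.1, 1.7, -0.2]
opening: 0.5
finger_force: 0.0
```

```bash
python3 - <<'E'
from h import *
import pickle
c=calibration('wrist');im=get_image('wrist');pickle.dump((im,c),open('w3.pkl','wb'));save(im,'w3.png')
s=get_image('scene');save(s,'s3.png');cs=calibration('scene');pickle.dump((s,cs),open('s3.pkl','wb'))
print(get_obs()['tcp_pos'])
print([(t['centre'],t['score']) for t in tip_of('wrist','orange_spatula_grip')],[(t['centre'],t['score']) for t in tip_of('wrist','stand')])
save(np.hstack([cv2.resize(im,(400,300),interpolation=cv2.INTER_AREA),cv2.resize(s[150:330,200:440],(400,300))]),'ws3.png')
E
```

```text
[ 490.76480443 -308.77326937  278.52072149]
[([446.4, 231.9], 0.98), ([307.0, 359.9], 0.72), ([267.3, 88.6], 0.69), ([290.1, 245.3], 0.67)] [([233.6, 96.0], 0.84)]
```

View pics/ws3.png

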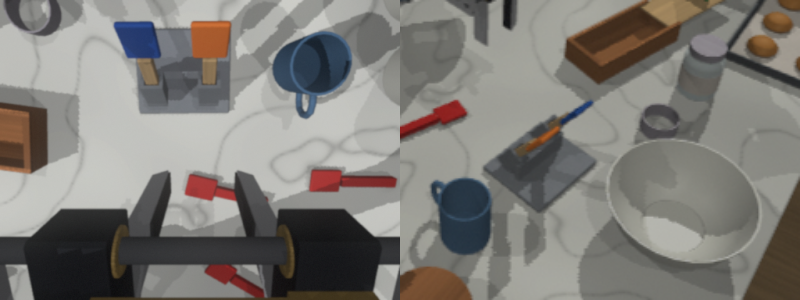

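```bash
cat > fo.py <<'E'
from h import *
import pickle
def M_(im,h0,h1,s,v,roi):
    h=cv2.cvtColor(im,cv2.COLOR_RGB2HSV);m=(h[...,0]>=h0)&(h[...,0]<=h1)&(h[...,1]>s)&(h[...,2]>v);k=np.zeros_like(m);k[roi[1]:roi[3],roi[0]:roi[2]]=1;return (m&k).astype(np.float32)
w,c=pickle.load(open('w3.pkl','rb'));s,cs=pickle.load(open('s3.pkl','rb'));D=pickle.load(open('d.pkl','rb'));t,ct=D['top']['im'],D['top']['c']
def run(h0,h1,dy,name):
    v=60 if name=='o' else 30
    O=[(c,M_(w,h0,h1,150,v,(140,10,300,90))),(cs,M_(s,h0,h1,150,v,(265,195,330,250))),(ct,M_(t,h0,h1,150,v,(230,115,290,160)))]
    print(name,[int(m.sum()) for _,m in O])
    def f(p,O=O,lean=None,z=None,pr=False):
        E=[]
        B=(R.from_euler('z',p[3])*R.from_euler('y',p[4])).apply(box(-4,4,-21,21,97,150)-[0,0,77])+p[:3]
        for cc,m in O:
            k=sil(cc,[B]);E.append(1-np.minimum(k,m).sum()/np.maximum(k,m).sum())
        if pr: print(np.round(E,2))
        return sum(E)
    for sub in ([0,1,2],[0,1],[0]):
        for lf in (None,.55):
            p0=np.array([579,-333+dy,85,-.17,.54]);st=np.diag([8,8,8,.08,.06]);fix=lf is not None
            g=(lambda q:f(np.r_[q,lf],[O[i] for i in sub])) if fix else (lambda q:f(q,[O[i] for i in sub]))
            x0=p0[:4] if fix else p0;ss=st[:4,:4] if fix else st
            r=minimize(g,x0,method='Nelder-Mead',options=dict(initial_simplex=np.vstack([x0]+[x0+a for a in ss]),maxfev=500,xatol=.02,fatol=1e-4))
            print(sub,np.round(r.x,3),round(r.fun,3))
run(5,17,0,'o');run(105,130,79,'b')
# stand plate from w3
L=[x for x in masks_of('wrist','stand')] if 0 else []
E
python3 fo.py
```

```text
o [2116, 86, 176]
[0, 1, 2] [ 5.77966e+02 -3.33400e+02  8.90670e+01 -1.89000e-01  5.42000e-01] 0.496
[0, 1, 2] [ 5.77096e+02 -3.33617e+02  8.86540e+01 -1.85000e-01] 0.493
[0, 1] [ 5.76541e+02 -3.33064e+02  8.81660e+01 -1.81000e-01  5.57000e-01] 0.331
[0, 1] [ 5.76693e+02 -3.33953e+02  8.82840e+01 -1.77000e-01] 0.328
[0] [ 5.80935e+02 -3.34163e+02  6.91540e+01 -1.70000e-01  5.40000e-01] 0.018
[0] [ 5.80591e+02 -3.34175e+02  6.87150e+01 -1.74000e-01] 0.019
b [1993, 49, 160]
[0, 1, 2] [ 5.93154e+02 -2.54659e+02  8.83660e+01 -2.00000e-01  5.08000e-01] 0.784
[0, 1, 2] [ 5.90726e+02 -2.55263e+02  8.91200e+01 -2.02000e-01] 0.857
[0, 1] [ 5.91930e+02 -2.53891e+02  8.87370e+01 -2.06000e-01  5.28000e-01] 0.581
[0, 1] [ 5.90720e+02 -2.53115e+02  8.84130e+01 -2.48000e-01] 0.585
[0] [ 5.96452e+02 -2.54593e+02  8.15360e+01 -1.85000e-01  4.58000e-01] 0.113
[0] [ 5.98553e+02 -2.46969e+02  5.03600e+01 -1.74000e-01] 0.024
```

```bash
python3 - <<'E'
from h import *
M=Mtool(-10.2,-42);
if M[0,2]<0: M=Mtool(-10.2,42);print('flip')
print(np.round(M,2))
t=np.array([578.5,-333.5,82])-130*M[:,2];print(t);plan(t,M)
E
```

```text
flip
[[ 0.73 -0.18  0.66]
 [-0.13 -0.98 -0.12]
 [ 0.67  0.   -0.74]]
[ 492.88779749 -318.09593344  178.60882731]
dp [[0.01, 0.02, 0.28], [-0.01, 0.03, 0.28], [-0.04, 0.02, 0.28], [-0.06, 0.03, 0.27], [-0.08, 0.02, 0.27], [-0.1, 0.03, 0.26], [-0.12, 0.02, 0.25], [-0.14, 0.03, 0.24]] 
turn [[0.0, 0.93, 0.01], [0.0, 0.93, 0.0], [0.0, 0.93, 0.01], [0.0, 0.94, 0.0], [0.0, 0.93, 0.01], [-0.01, 0.94, 0.0], [0.0, 0.93, 0.01], [-0.01, 0.94, 0.0]]
dp [[-0.15, 0.02, 0.22]] 
turn [[0.0, 0.93, 0.01]]
```

Emit:
play_rows(dp=[[0.01,0.02,0.28],[-0.01,0.03,0.28],[-0.04,0.02,0.28],[-0.06,0.03,0.27],[-0.08,0.02,0.27],[-0.1,0.03,0.26],[-0.12,0.02,0.25],[-0.14,0.03,0.24]], turn=[[0,0.93,0.01],[0,0.93,0],[0,0.93,0.01],[0,0.94,0],[0,0.93,0.01],[0,0.94,0],[0,0.93,0.01],[0,0.94,0]])

```text
time: 11.12
tcp_pos: [492.6, -317.8, 189.7]
orientation: [2.909, -0.259, 0.99]
force: [0.7, 0.7, 0.0]
opening: 0.501
finger_force: 0.0
```

Emit:
play_rows(dp=[[-0.15,0.02,0.22],[0,0,0],[0,0,0],[0,0,0]], turn=[[0,0.93,0.01],[0,0,0],[0,0,0],[0,0,0]])

```text
time: 11.45
tcp_pos: [493.5, -319.8, 180.4]
orientation: [2.864, -0.256, 1.099]
force: [-0.1, -0.6, 0.4]
opening: 0.499
finger_force: 0.0
```

```bash
cat > f4.py <<'E'
from h import *
import pickle
c4=calibration('wrist');w4=get_image('wrist');save(w4,'w4.png');pickle.dump((w4,c4),open('w4.pkl','wb'));print(get_obs()['tcp_pos'])
w3,c3=pickle.load(open('w3.pkl','rb'))
def M_(im,h0,h1,v):
    h=cv2.cvtColor(im,cv2.COLOR_RGB2HSV);m=((h[...,0]>=h0)&(h[...,0]<=h1)&(h[...,1]>150)&(h[...,2]>v)).astype(np.uint8)
    m[220:]=0;n,l,s,_=cv2.connectedComponentsWithStats(m);k=1+np.argmax(s[1:,4]);print(s[k]);return (l==k).astype(np.float32)
B0=box(-4,4,-21,21,97,150)-[0,0,77]
O=[(c3,M_(w3,8,17,60)),(c4,M_(w4,8,17,60))]
for oo in (O,O[1:]):
    p,e=fit(oo,lambda p:[(R.from_euler('z',p[3])*R.from_euler('y',p[4])).apply(B0)+p[:3]],[579,-333,82,-.175,.54],[6,6,8,.06,.06]);print(np.round(p,3),e)
p,e=fit(O,lambda p:[(R.from_euler('z',p[3])*R.from_euler('y',p[4])).apply(B0)+p[:3]],[579,-333,82,-.175,.54],[6,6,8,.06,.06])
o=w4.copy();A=(R.from_euler('z',p[3])*R.from_euler('y',p[4]))
for P,col in((B0,(255,255,0)),(box(-7,7,-9,9,50,97)-[0,0,77],(0,255,0))):
    q=cv2.convexHull(np.round(proj(c4,A.apply(P)+p[:3])).astype(np.int32));cv2.polylines(o,[q],True,col,1)
cv2.circle(o,tuple(np.round(proj(c4,p[:3])[0]).astype(int).tolist()),3,(255,0,255),-1)
save(cv2.resize(o,(800,600),interpolation=cv2.INTER_CUBIC),'o4.png')
E
python3 f4.py
```

```text
[ 493.84260826 -320.06898876  180.94131071]
[ 245   28   50   46 2116]
[ 232  103   51   61 2973]
[ 5.81576e+02 -3.34247e+02  8.57840e+01 -1.54000e-01  4.71000e-01] 0.16826307773590088
[ 5.88726e+02 -3.35092e+02  7.45570e+01 -1.73000e-01  5.73000e-01] 0.013885140419006348
```

View pics/o4.png

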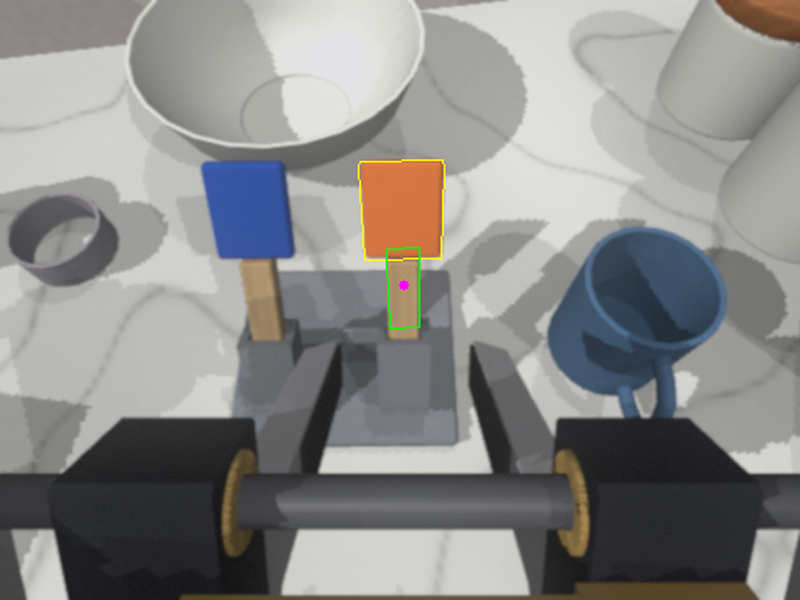

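The picture shows the orange blade at (402,208) and its handle running down to the pocket mouth at about (404,340); blue is 80 mm to the left. I'll refine the fit from several starting points.

```bash
cat > f5.py <<'E'
from h import *
import pickle
w4,c4=pickle.load(open('w4.pkl','rb'));w3,c3=pickle.load(open('w3.pkl','rb'))
def M_(im):
    h=cv2.cvtColor(im,cv2.COLOR_RGB2HSV);m=((h[...,0]>=8)&(h[...,0]<=17)&(h[...,1]>150)&(h[...,2]>60)).astype(np.uint8)
    m[220:]=0;n,l,s,_=cv2.connectedComponentsWithStats(m);k=1+np.argmax(s[1:,4]);return (l==k).astype(np.float32)
B0=box(-4,4,-21,21,97,150)-[0,0,77]
O=[(c3,M_(w3)),(c4,M_(w4))]
mod=lambda p:[(R.from_euler('z',p[3])*R.from_euler('y',p[4])).apply(B0)+p[:3]]
for oo,n in((O,'both'),(O[:1],'w3'),(O[1:],'w4')):
    b=[]
    for z in(70,80,90):
        for l in(.5,.6): b.append(fit(oo,mod,[580+(82-z)*.5,-334,z,-.17,l],[4,4,5,.04,.05]))
    b.sort(key=lambda t:t[1])
    for p,e in b[:3]: print(n,np.round(p,3),round(e,3))
for l in(.524,.56,.59):
  for z in (76,80,84):
    p,e=fit(O,lambda q:mod([q[0],q[1],z,q[2],l]),[580,-334,-.17],[4,4,.04]);print(l,z,np.round(p,3),round(e,3))
h4=proj(c4,np.array([[0,0,0]]));
E
python3 f5.py
```

```text
both [ 5.82129e+02 -3.34497e+02  8.53040e+01 -1.74000e-01  4.62000e-01] 0.162
both [ 5.81933e+02 -3.33879e+02  8.56270e+01 -1.73000e-01  4.65000e-01] 0.162
both [ 5.81415e+02 -3.34688e+02  8.56300e+01 -1.73000e-01  4.73000e-01] 0.162
w3 [ 5.80919e+02 -3.34224e+02  6.89680e+01 -1.70000e-01  5.41000e-01] 0.018
w3 [ 5.80940e+02 -3.34199e+02  7.03100e+01 -1.72000e-01  5.36000e-01] 0.018
w3 [ 5.80976e+02 -3.34101e+02  6.91210e+01 -1.73000e-01  5.41000e-01] 0.018
w4 [ 5.89162e+02 -3.35021e+02  7.47610e+01 -1.79000e-01  5.43000e-01] 0.015
w4 [ 5.88427e+02 -3.34910e+02  7.41340e+01 -1.77000e-01  6.06000e-01] 0.015
w4 [ 5.88126e+02 -3.34973e+02  7.46260e+01 -1.77000e-01  6.07000e-01] 0.015
0.524 76 [ 5.80833e+02 -3.34270e+02 -1.60000e-01] 0.283
0.524 80 [ 5.80657e+02 -3.34363e+02 -1.51000e-01] 0.248
0.524 84 [ 5.80467e+02 -3.34512e+02 -1.44000e-01] 0.211
0.56 76 [ 5.80248e+02 -3.34331e+02 -1.57000e-01] 0.308
0.56 80 [ 5.80123e+02 -3.34586e+02 -1.47000e-01] 0.271
0.56 84 [ 5.79769e+02 -3.34563e+02 -1.41000e-01] 0.232
0.59 76 [ 5.79648e+02 -3.34176e+02 -1.61000e-01] 0.328
0.59 80 [ 5.79508e+02 -3.34452e+02 -1.49000e-01] 0.289
0.59 84 [ 5.79414e+02 -3.34113e+02 -1.51000e-01] 0.25
```

```bash
cat >> f5.py <<'E'
print('--- with scale')
C=np.array([0,0,123.5-77])
mod2=lambda p:[(R.from_euler('z',p[3])*R.from_euler('y',p[4])).apply((B0-C)*p[5]+C)+p[:3]]
s4=pickle.load(open('s3.pkl','rb'))
b=[]
for z in(78,86,94):
    for l in(.5,.58): b.append(fit(O,mod2,[580,-334,z,-.17,l,.96],[4,4,5,.04,.05,.03]))
b.sort(key=lambda t:t[1])
for p,e in b[:4]: print(np.round(p,3),round(e,3),'foot z',p[2]-77*np.cos(p[4]))
p=b[0][0];A=R.from_euler('z',p[3])*R.from_euler('y',p[4])
for k in (50,97,77): print(k,proj(c4,A.apply([[-7,0,k-77]])+p[:3])*800/512)
E
python3 f5.py | sed -n '/scale/,$p'
```

```text
--- with scale
[ 5.78570e+02 -3.33252e+02  8.95180e+01 -1.72000e-01  5.36000e-01
  9.40000e-01] 0.035 foot z 23.331639503397724
[ 5.78637e+02 -3.33414e+02  8.93050e+01 -1.72000e-01  5.36000e-01
  9.39000e-01] 0.039 foot z 23.1114188084629
[ 5.79266e+02 -3.33395e+02  8.88640e+01 -1.75000e-01  5.25000e-01
  9.43000e-01] 0.041 foot z 22.24648579950545
[ 5.79394e+02 -3.33604e+02  8.86430e+01 -1.70000e-01  5.23000e-01
  9.41000e-01] 0.045 foot z 21.948787375358194
50 [[402.40131685 331.25612133]]
97 [[401.8989392 260.6464261]]
77 [[402.12330522 292.18130085]]
```

```bash
python3 - <<'E'
from h import *
M=Mtool(-9.9,42);g=np.array([578.5,-333.4,88.5])
s=plan(g-50*M[:,2],M);plan(g-12.5*M[:,2],M,3,s)
print(get_obs()['orientation'],R.from_matrix(M).as_rotvec())
E
```

```text
dp [[0.01, -0.01, 0.63], [0.02, -0.02, 0.64], [0.01, -0.01, 0.63]] 
turn [[0.01, 0.0, -0.01], [0.02, -0.01, -0.01], [0.01, 0.0, -0.02]]
dp [[0.0, 0.0, 0.31], [0.0, 0.0, 0.31], [0.0, 0.0, 0.32]] 
turn [[0.0, 0.0, 0.0], [0.0, 0.0, 0.0], [0.0, 0.0, 0.0]]
[ 2.86247935 -0.2550075   1.10025495] [ 2.86583047 -0.24820782  1.10008925]
```

Emit:
play_rows(dp=[[0.01,-0.01,0.63],[0.02,-0.02,0.64],[0.01,-0.01,0.63],[0,0,0.31],[0,0,0.31],[0,0,0.32],[0,0,0],[0,0,0]], turn=[[0.01,0,-0.01],[0.02,-0.01,-0.01],[0.01,0,-0.02],[0,0,0],[0,0,0],[0,0,0],[0,0,0],[0,0,0]], hand=-0.16)

```text
time: 12.17
tcp_pos: [570.2, -331.4, 96.4]
orientation: [2.867, -0.248, 1.1]
force: [0.4, 1.1, -0.4]
opening: 0.579
finger_force: 0.0
```

```bash
python3 - <<'E'
from h import *
im=get_image('wrist');o=get_obs();print(o['tcp_pos'],o['force'],o['orientation']);s=get_image('scene')
save(np.hstack([im[80:380,60:460],cv2.resize(s[190:280,230:350],(400,300),interpolation=cv2.INTER_CUBIC)]),'w6.png')
E
```

```text
[ 569.87345477 -331.59348828   96.78224116] [-0.2893196   0.14349559  0.1854995 ] [ 2.8661204  -0.24899641  1.10071921]
```

View pics/w6.png

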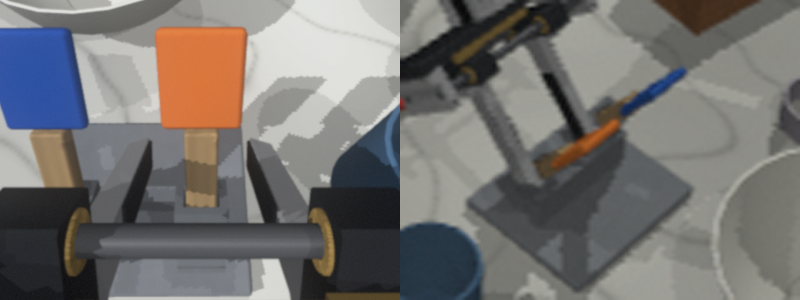

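Both fingers straddle the orange handle (w6 at (200,165)), clear of the blue one. I'll close on it.

Emit:
play_rows(dp=[[0,0,0],[0,0,0],[0,0,0],[0,0,0],[0,0,0],[0,0,0],[0,0,0],[0,0,0]], turn=[[0,0,0],[0,0,0],[0,0,0],[0,0,0],[0,0,0],[0,0,0],[0,0,0],[0,0,0]], hand=1, grip_force=25)

```text
time: 12.93
tcp_pos: [569.0, -331.4, 95.5]
orientation: [2.867, -0.251, 1.099]
force: [-0.9, -0.6, 1.5]
opening: 0.187
finger_force: 25.0
```

```bash
python3 - <<'E'
from h import *
o=get_obs();print(o['opening'],o['finger_force'],o['force'])
M=RM(o['orientation']);l=.536;a=-.172
ax=np.array([np.sin(l)*np.cos(a),np.sin(l)*np.sin(a),np.cos(l)]);print(ax,M.T@ax)
s=plan(np.array(o['tcp_pos'])+70*ax,M,8)
E
```

```text
0.1874473563248073 24.973709285259247 [-0.91150496 -0.57822783  1.50989551]
[ 0.50316537 -0.08740811  0.85975836] [ 0.95456276 -0.00265593 -0.29799812]
dp [[0.21, 0.0, -0.07], [0.21, 0.0, -0.06], [0.21, 0.0, -0.07], [0.21, 0.0, -0.06], [0.21, 0.0, -0.07], [0.21, 0.0, -0.06], [0.21, 0.0, -0.07], [0.2, 0.0, -0.06]] 
turn [[0.0, 0.0, 0.0], [0.0, 0.0, 0.0], [0.0, 0.0, 0.0], [0.0, 0.0, 0.0], [0.0, 0.0, 0.0], [0.0, 0.0, 0.0], [0.0, 0.0, 0.0], [0.0, 0.0, 0.0]]
```

Opening 0.187 × 94 ≈ 17.6 mm, which is the handle's width. Next I'll pull it out along its axis.

Emit:
play_rows(dp=[[0.21,0,-0.07],[0.21,0,-0.06],[0.21,0,-0.07],[0.21,0,-0.06],[0.21,0,-0.07],[0.21,0,-0.06],[0.21,0,-0.07],[0.2,0,-0.06]], turn=[[0,0,0],[0,0,0],[0,0,0],[0,0,0],[0,0,0],[0,0,0],[0,0,0],[0,0,0]])

```text
time: 13.6
tcp_pos: [604.2, -337.4, 155.6]
orientation: [2.868, -0.251, 1.099]
force: [0.2, 0.5, -0.1]
opening: 0.192
finger_force: 25.0
```

Emit:
play_rows(dp=[[0.6,0,-0.4],[0.6,0,-0.6],[0.5,0,-0.6],[0.5,0,-0.6],[0,0,0],[0,0,0],[0,0,0]], turn=[[0,0,0],[0,0,0],[0,0,0],[0,0,0],[0,0,0],[0,0,0],[0,0,0]])

```text
time: 14.18
tcp_pos: [610.2, -338.4, 278.1]
orientation: [2.87, -0.252, 1.097]
force: [-0.8, -0.4, -1.2]
opening: 0.189
finger_force: 25.0
```

```bash
cat > f7.py <<'E'
from h import *
import pickle,sys
o=get_obs();c=calibration('wrist');w=get_image('wrist');T=RM(o['orientation']);t0=np.array(o['tcp_pos']);print(t0,o['finger_force'])
pickle.dump((w,c,t0,T),open('w7.pkl','wb'))
h=cv2.cvtColor(w,cv2.COLOR_RGB2HSV);m=((h[...,0]>=8)&(h[...,0]<=17)&(h[...,1]>150)&(h[...,2]>60)).astype(np.uint8)
m[230:]=0;n,l,s,_=cv2.connectedComponentsWithStats(m);k=1+np.argmax(s[1:,4]);m=(l==k).astype(np.float32);print(s[k])
B0=box(-4,4,-21,21,97,150)-[0,0,77];C=np.array([0,0,46.5])
# tool frame: grip point (gx,gz), axis angle phi: axis=(cos phi,0,-sin phi), spatula y=-tool y
def mod(p):
    B=(B0-C)*.94+C; a=np.array([np.cos(p[2]),0,-np.sin(p[2])]);y=np.array([0,-1.,0]);x=np.cross(y,a)
    q=np.c_[x,y,a]; return [(B@q.T+[p[0],p[3],p[1]])@T.T+t0]
for st in ([0,12.5,.3,0],[3,8,.2,0],[-3,16,.4,0]):
    p,e=fit([(c,m)],mod,st,[4,4,.08,2]);print('gx gz phi gy',np.round(p,3),round(e,3))
for gz in(8,10.5,12.5,15):
    p,e=fit([(c,m)],lambda q:mod([q[0],gz,q[1],q[2]]),[0,.3,0],[4,.08,2]);print(gz,np.round(p,3),round(e,3))
E
python3 f7.py
```

```text
[ 610.15119853 -338.39485183  278.06060686] 24.971863925457
[ 213  104   91  102 8436]
gx gz phi gy [ 3.607 12.091  0.323 -0.51 ] 0.02
gx gz phi gy [ 2.499  9.076  0.255 -0.512] 0.014
gx gz phi gy [ 3.06  10.827  0.293 -0.519] 0.013
8 [ 3.04   0.281 -0.568] 0.027
10.5 [ 2.994  0.287 -0.501] 0.013
12.5 [ 3.194  0.299 -0.525] 0.024
15 [ 3.794  0.34  -0.617] 0.041
```

```bash
python3 - <<'E'
from h import *
M=Mtool(72,-16.6);off=M@np.array([3,-.5,10.7]);g=np.array([547,63.2,0]);print(np.round(M,2),off)
s=plan(g-off+[0,0,160],M,24)
E
```

```text
[[ 0.3   0.95 -0.09]
 [ 0.91 -0.31 -0.27]
 [-0.29  0.   -0.96]] [ -0.53173777  -0.0184866  -11.11111665]
dp [[-0.18, -0.4, -0.01], [-0.15, -0.41, 0.0], [-0.13, -0.42, 0.01], [-0.1, -0.42, 0.02], [-0.07, -0.43, 0.03], [-0.05, -0.43, 0.04], [-0.02, -0.43, 0.05], [0.01, -0.43, 0.05]] 
turn [[0.15, -0.4, -0.69], [0.15, -0.4, -0.69], [0.15, -0.4, -0.69], [0.15, -0.4, -0.69], [0.15, -0.4, -0.69], [0.15, -0.4, -0.69], [0.15, -0.4, -0.69], [0.15, -0.4, -0.69]]
dp [[0.04, -0.43, 0.06], [0.07, -0.43, 0.06], [0.09, -0.42, 0.07], [0.12, -0.42, 0.07], [0.15, -0.41, 0.07], [0.17, -0.4, 0.07], [0.2, -0.38, 0.06], [0.23, -0.37, 0.06]] 
turn [[0.15, -0.4, -0.69], [0.15, -0.4, -0.69], [0.15, -0.4, -0.69], [0.15, -0.4, -0.7], [0.15, -0.4, -0.69], [0.15, -0.4, -0.7], [0.15, -0.4, -0.69], [0.15, -0.4, -0.7]]
dp [[0.25, -0.35, 0.06], [0.27, -0.34, 0.05], [0.3, -0.32, 0.05], [0.31, -0.3, 0.04], [0.33, -0.28, 0.04], [0.35, -0.26, 0.03], [0.37, -0.24, 0.02], [0.39, -0.21, 0.01]] 
turn [[0.15, -0.4, -0.69], [0.15, -0.39, -0.7], [0.16, -0.4, -0.7], [0.16, -0.39, -0.69], [0.15, -0.4, -0.7], [0.16, -0.39, -0.69], [0.15, -0.4, -0.7], [0.16, -0.39, -0.69]]
```

Emit:
play_rows(dp=[[-0.18,-0.4,-0.01],[-0.15,-0.41,0],[-0.13,-0.42,0.01],[-0.1,-0.42,0.02],[-0.07,-0.43,0.03],[-0.05,-0.43,0.04],[-0.02,-0.43,0.05],[0.01,-0.43,0.05]], turn=[[0.15,-0.4,-0.69],[0.15,-0.4,-0.69],[0.15,-0.4,-0.69],[0.15,-0.4,-0.69],[0.15,-0.4,-0.69],[0.15,-0.4,-0.69],[0.15,-0.4,-0.69],[0.15,-0.4,-0.69]])

```text
time: 14.9
tcp_pos: [588.4, -204.4, 241.4]
orientation: [2.929, 0.481, 0.635]
force: [-0.3, 0.7, -1.3]
opening: 0.187
finger_force: 25.0
```

Emit:
play_rows(dp=[[0.04,-0.43,0.06],[0.07,-0.43,0.06],[0.09,-0.42,0.07],[0.12,-0.42,0.07],[0.15,-0.41,0.07],[0.17,-0.4,0.07],[0.2,-0.38,0.06],[0.23,-0.37,0.06]], turn=[[0.15,-0.4,-0.69],[0.15,-0.4,-0.69],[0.15,-0.4,-0.69],[0.15,-0.4,-0.7],[0.15,-0.4,-0.69],[0.15,-0.4,-0.7],[0.15,-0.4,-0.69],[0.15,-0.4,-0.7]])

```text
time: 15.57
tcp_pos: [567.9, -70.5, 205.7]
orientation: [2.758, 1.158, 0.14]
force: [-0.0, 1.0, -1.5]
opening: 0.187
finger_force: 25.0
```

Emit:
play_rows(dp=[[0.25,-0.35,0.06],[0.27,-0.34,0.05],[0.3,-0.32,0.05],[0.31,-0.3,0.04],[0.33,-0.28,0.04],[0.35,-0.26,0.03],[0.37,-0.24,0.02],[0.39,-0.21,0.01]], turn=[[0.15,-0.4,-0.69],[0.15,-0.39,-0.7],[0.16,-0.4,-0.7],[0.16,-0.39,-0.69],[0.15,-0.4,-0.7],[0.16,-0.39,-0.69],[0.15,-0.4,-0.7],[0.16,-0.39,-0.69]])

```text
time: 16.23
tcp_pos: [547.4, 63.0, 169.8]
orientation: [2.384, 1.737, -0.354]
force: [0.4, -0.1, -0.9]
opening: 0.191
finger_force: 25.0
```

Emit:
play_rows(dp=[[0,0,0],[0,0,0],[0,0,0]], turn=[[0,0,0],[0,0,0],[0,0,0]])

```text
time: 16.48
tcp_pos: [548.2, 61.8, 171.2]
orientation: [2.387, 1.732, -0.349]
force: [-0.8, -0.8, -1.2]
opening: 0.187
finger_force: 25.0
```

```bash
python3 - <<'E'
from h import *
import pickle
M=Mtool(72,-16.6);off=M@np.array([3,-.5,10.7]);g=np.array([547,63.2,0])
s=plan(g-off+[0,0,75],M);s=plan(g-off+[0,0,17],M,4,s)
o=get_obs();print(o['tcp_pos'],o['force'],g-off)
c=calibration('wrist');w=get_image('wrist');pickle.dump((w,c),open('w8.pkl','wb'))
# draw case mouth and predicted spatula if laid
o=w.copy()
for P,col in((box(-102,88,-42,42,48,48),(255,0,0)),(box(-112.5,112.5,-50,50,48,48),(0,0,255))):
    q=cv2.convexHull(np.round(proj(c,place(P,(548.5,68,np.radians(72))))).astype(np.int32));cv2.polylines(o,[q],True,col,1)
save(cv2.resize(o,(640,480)),'o8.png')
E
```

```text
dp [[0.21, -0.01, 0.68], [0.21, -0.01, 0.68], [0.22, -0.01, 0.67]] 
turn [[0.0, 0.01, -0.01], [0.01, 0.01, 0.0], [0.0, 0.0, -0.01]]
dp [[0.1, 0.0, 0.35], [0.1, 0.0, 0.35], [0.11, 0.0, 0.34], [0.1, 0.0, 0.35]] 
turn [[0.0, 0.0, 0.0], [0.0, 0.0, 0.0], [0.0, 0.0, 0.0], [0.0, 0.0, 0.0]]
[548.24384735  61.76990722 171.23324169] [-0.77505601 -0.8101684  -1.21963312] [547.53173777  63.2184866   11.11111665]
```

View pics/o8.png

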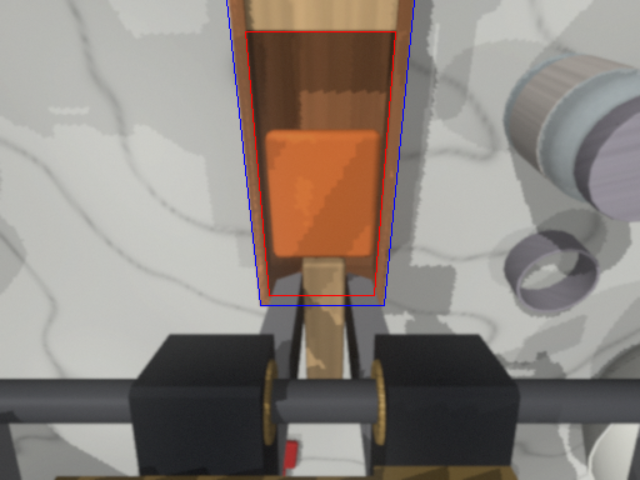

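The overlay on the case is accurate: the mouth is open up to the cover's edge, and the blade is centred over it. I'll lower it.

Emit:
play_rows(dp=[[0.21,-0.01,0.68],[0.21,-0.01,0.68],[0.22,-0.01,0.67],[0.1,0,0.35],[0.1,0,0.35],[0.11,0,0.34],[0.1,0,0.35],[0,0,0]], turn=[[0,0.01,-0.01],[0,0.01,0],[0,0,-0.01],[0,0,0],[0,0,0],[0,0,0],[0,0,0],[0,0,0]])

```text
time: 17.2
tcp_pos: [546.8, 63.0, 26.7]
orientation: [2.387, 1.735, -0.35]
force: [-0.4, 0.9, -1.2]
opening: 0.19
finger_force: 25.0
```

Emit:
play_rows(dp=[[0.01,0,0.04],[0.01,0,0.04],[0,0,0],[0,0,0]], turn=[[0,0,0],[0,0,0],[0,0,0],[0,0,0]])

```text
time: 17.53
tcp_pos: [549.1, 63.4, 26.9]
orientation: [2.385, 1.734, -0.343]
force: [0.1, -0.3, -0.5]
opening: 0.185
finger_force: 25.0
```

Emit:
play_rows(dp=[[0.01,0,0.04],[0,0,0],[0,0,0]], turn=[[0,0,0],[0,0,0],[0,0,0]])

```text
time: 17.78
tcp_pos: [548.5, 63.3, 24.6]
orientation: [2.385, 1.734, -0.345]
force: [0.3, 0.6, -1.6]
opening: 0.191
finger_force: 25.0
```

Emit:
play_rows(dp=[[0.01,0,0.03],[0,0,0],[0,0,0]], turn=[[0,0,0],[0,0,0],[0,0,0]])

```text
time: 18.03
tcp_pos: [548.7, 63.2, 23.6]
orientation: [2.385, 1.734, -0.345]
force: [-0.4, 0.3, 3.0]
opening: 0.184
finger_force: 26.8
```

Emit:
play_rows(dp=[[0,0,0],[0,0,0],[0,0,0],[0,0,0],[0,0,0],[0,0,0]], turn=[[0,0,0],[0,0,0],[0,0,0],[0,0,0],[0,0,0],[0,0,0]], hand=0.25)

```text
time: 18.53
tcp_pos: [548.9, 63.2, 23.6]
orientation: [2.385, 1.734, -0.344]
force: [1.0, -0.1, 4.6]
opening: 0.371
finger_force: 2.4
```

Emit:
play_rows(dp=[[-0.06,0,-0.2],[-0.12,0,-0.4],[-0.2,0,-0.6],[-0.25,0,-0.8],[-0.25,0,-0.8],[-0.25,0,-0.8],[0,0,0],[0,0,0]], turn=[[0,0,0],[0,0,0],[0,0,0],[0,0,0],[0,0,0],[0,0,0],[0,0,0],[0,0,0]])

```text
time: 19.2
tcp_pos: [548.1, 61.5, 176.1]
orientation: [2.385, 1.733, -0.34]
force: [-0.3, -0.2, -0.3]
opening: 0.375
finger_force: 0.0
```

```bash
python3 - <<'E'
from h import *
w=get_image('wrist');s=get_image('scene');o=get_obs();print(o['tcp_pos'],o['opening'])
save(np.hstack([cv2.resize(w,(400,300),interpolation=cv2.INTER_AREA),cv2.resize(s[110:245,290:470],(400,300),interpolation=cv2.INTER_CUBIC)]),'w9.png')
e=np.array([np.cos(np.radians(72)),np.sin(np.radians(72))])
# rib now: 2 mm accuracy from gripping pose
s=plan([616-30*0,278,150],Mtool(-18),None);s=plan([615.4,277.5,66.5],Mtool(-18),4,s)
E
```

```text
[546.14700581  61.40237876 172.64662142] 0.3768638702083257
dp [[0.3, 0.0, -0.06], [0.29, -0.03, -0.05], [0.29, -0.05, -0.05], [0.29, -0.07, -0.04], [0.28, -0.1, -0.04], [0.27, -0.12, -0.04], [0.26, -0.14, -0.03], [0.25, -0.17, -0.03]] 
turn [[0.14, 0.14, 0.94], [0.14, 0.14, 0.94], [0.14, 0.14, 0.94], [0.14, 0.14, 0.94], [0.14, 0.14, 0.94], [0.14, 0.14, 0.94], [0.14, 0.14, 0.94], [0.14, 0.14, 0.94]]
dp [[0.24, -0.19, -0.02], [0.22, -0.2, -0.02], [0.2, -0.22, -0.01], [0.19, -0.24, 0.0], [0.16, -0.25, 0.0], [0.14, -0.27, 0.0], [0.12, -0.28, 0.01], [0.1, -0.28, 0.01]] 
turn [[0.13, 0.14, 0.94], [0.13, 0.14, 0.94], [0.14, 0.14, 0.94], [0.13, 0.14, 0.94], [0.13, 0.13, 0.94], [0.14, 0.14, 0.94], [0.13, 0.13, 0.94], [0.14, 0.14, 0.94]]
dp [[0.08, -0.29, 0.02], [0.05, -0.3, 0.02], [0.02, -0.3, 0.03]] 
turn [[0.13, 0.13, 0.94], [0.14, 0.14, 0.95], [0.13, 0.13, 0.94]]
dp [[0.0, 0.0, 0.52], [0.0, 0.01, 0.52], [0.0, 0.0, 0.53], [-0.01, 0.01, 0.52]] 
turn [[0.0, 0.0, 0.0], [0.0, 0.0, 0.0], [0.0, 0.0, 0.0], [0.0, 0.0, 0.0]]
```

View pics/w9.png

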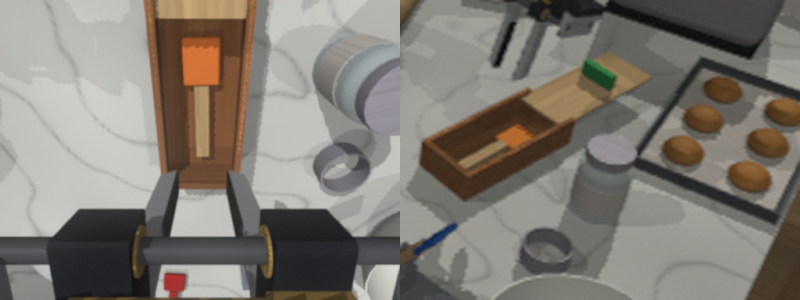

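The orange spatula lies flat in the case, released, at about (205,100) in the left picture; the cover and rib stand open. Back to the rib to close it.

Emit:
play_rows(dp=[[0.3,0,-0.06],[0.29,-0.03,-0.05],[0.29,-0.05,-0.05],[0.29,-0.07,-0.04],[0.28,-0.1,-0.04],[0.27,-0.12,-0.04],[0.26,-0.14,-0.03],[0.25,-0.17,-0.03]], turn=[[0.14,0.14,0.94],[0.14,0.14,0.94],[0.14,0.14,0.94],[0.14,0.14,0.94],[0.14,0.14,0.94],[0.14,0.14,0.94],[0.14,0.14,0.94],[0.14,0.14,0.94]], hand=-0.2)

```text
time: 19.97
tcp_pos: [575.1, 152.7, 161.9]
orientation: [2.901, 0.878, -0.223]
force: [1.6, -0.5, 0.3]
opening: 0.599
finger_force: 0.0
```

Emit:
play_rows(dp=[[0.24,-0.19,-0.02],[0.22,-0.2,-0.02],[0.2,-0.22,-0.01],[0.19,-0.24,0],[0.16,-0.25,0],[0.14,-0.27,0],[0.12,-0.28,0.01],[0.1,-0.28,0.01]], turn=[[0.13,0.14,0.94],[0.13,0.14,0.94],[0.14,0.14,0.94],[0.13,0.14,0.94],[0.13,0.13,0.94],[0.14,0.14,0.94],[0.13,0.13,0.94],[0.14,0.14,0.94]])

```text
time: 20.63
tcp_pos: [604.5, 243.9, 152.3]
orientation: [3.109, -0.11, -0.065]
force: [0.5, 0.7, -1.0]
opening: 0.599
finger_force: 0.0
```

Emit:
play_rows(dp=[[0.08,-0.29,0.02],[0.05,-0.3,0.02],[0.02,-0.3,0.03],[0,0,0],[0,0,0],[0,0,0]], turn=[[0.13,0.13,0.94],[0.14,0.14,0.95],[0.13,0.13,0.94],[0,0,0],[0,0,0],[0,0,0]])

```text
time: 21.13
tcp_pos: [616.3, 277.4, 150.2]
orientation: [3.102, -0.488, -0.0]
force: [-0.5, 0.2, -0.4]
opening: 0.601
finger_force: 0.0
```

```bash
python3 - <<'E'
from h import *
c=calibration('wrist');im=get_image('wrist');h=cv2.cvtColor(im,cv2.COLOR_RGB2HSV)
g=((h[...,0]>45)&(h[...,0]<85)&(h[...,1]>90)).astype(np.uint8);n,l,s,_=cv2.connectedComponentsWithStats(g);k=1+np.argmax(s[1:,4]);print(s[k])
pg,e=fit([(c,(l==k).astype(np.float32))],lambda q:[place(box(-7,7,-30,30,43,70),q)],[615,278,1.256],[8,8,.05]);print('rib',np.round(pg,3),e,get_obs()['tcp_pos'])
plan([615.4,277.5,66.5],Mtool(-18),4)
E
```

```text
[ 252  157   17   78 1276]
rib [615.757 276.765   1.267] 0.15374094247817993 [616.59566703 277.36437626 150.65622327]
dp [[-0.01, 0.0, 0.53], [-0.01, 0.0, 0.52], [-0.01, 0.0, 0.53], [0.0, 0.0, 0.52]] 
turn [[0.0, 0.0, 0.0], [0.0, 0.0, 0.01], [0.01, 0.0, 0.0], [0.0, -0.01, 0.01]]
```

Emit:
play_rows(dp=[[-0.01,0,0.53],[-0.01,0,0.52],[-0.01,0,0.53],[0,0,0.52],[0,0,0],[0,0,0]], turn=[[0,0,0],[0,0,0],[0,0,0],[0,0,0],[0,0,0],[0,0,0]])

```text
time: 21.68
tcp_pos: [615.3, 277.6, 66.5]
orientation: [3.101, -0.49, -0.001]
force: [-1.0, -0.3, 0.4]
opening: 0.604
finger_force: 0.0
```

Emit:
play_rows(dp=[[0,0,0],[0,0,0],[0,0,0],[0,0,0],[0,0,0],[0,0,0],[0,0,0],[0,0,0]], turn=[[0,0,0],[0,0,0],[0,0,0],[0,0,0],[0,0,0],[0,0,0],[0,0,0],[0,0,0]], hand=1, grip_force=20)

```text
time: 22.35
tcp_pos: [615.9, 277.0, 68.0]
orientation: [3.1, -0.49, 0.002]
force: [-2.8, -4.4, 4.1]
opening: 0.147
finger_force: 20.0
```

Emit:
play_rows(dp=[[0,0.3,0],[0,0.6,0],[0,0.6,0],[0,0.6,0],[0,0.6,0],[0,0.6,0],[0,0.6,0],[0,0.5,0]], turn=[[0,0,0],[0,0,0],[0,0,0],[0,0,0],[0,0,0],[0,0,0],[0,0,0],[0,0,0]])

```text
time: 23.02
tcp_pos: [561.0, 110.1, 68.0]
orientation: [-3.102, 0.492, -0.003]
force: [-1.0, 2.9, 1.3]
opening: 0.149
finger_force: 20.0
```

Emit:
play_rows(dp=[[0,0.1,0],[0,0.1,0],[0,0,0],[0,0,0]], turn=[[0,0,0],[0,0,0],[0,0,0],[0,0,0]])

```text
time: 23.35
tcp_pos: [558.9, 103.4, 67.9]
orientation: [3.102, -0.49, 0.001]
force: [-5.1, -0.3, 6.2]
opening: 0.148
finger_force: 20.0
```

Emit:
play_rows(dp=[[0,0.08,0],[0,0.06,0],[0,0,0],[0,0,0]], turn=[[0,0,0],[0,0,0],[0,0,0],[0,0,0]])

```text
time: 23.68
tcp_pos: [557.4, 98.7, 68.0]
orientation: [3.103, -0.489, 0.002]
force: [-4.9, 0.7, 5.8]
opening: 0.149
finger_force: 20.0
```

Emit:
play_rows(dp=[[0,0.05,0],[0,0.03,0],[0,0,0],[0,0,0]], turn=[[0,0,0],[0,0,0],[0,0,0],[0,0,0]])

```text
time: 24.02
tcp_pos: [556.6, 96.4, 67.9]
orientation: [-3.102, 0.489, -0.002]
force: [-2.8, 3.6, 5.7]
opening: 0.147
finger_force: 20.0
```

Emit:
play_rows(dp=[[0,0.05,0],[0,0.03,0],[0,0,0],[0,0,0]], turn=[[0,0,0],[0,0,0],[0,0,0],[0,0,0]])

```text
time: 24.35
tcp_pos: [556.5, 96.2, 68.0]
orientation: [-3.096, 0.49, -0.006]
force: [2.6, 14.8, 1.0]
opening: 0.148
finger_force: 20.0
```

The stop is reached: force along the slide rose to 15 N and the arm stopped moving. I'll release, rise and check.

Emit:
play_rows(dp=[[0,0,0],[0,0,0],[0,0,0],[0,0,0],[0,0,0],[0,0,-0.4],[0,0,-0.8],[0,0,-0.8]], turn=[[0,0,0],[0,0,0],[0,0,0],[0,0,0],[0,0,0],[0,0,0],[0,0,0],[0,0,0]], hand=-0.2)

```text
time: 25.02
tcp_pos: [554.3, 91.7, 147.1]
orientation: [3.102, -0.491, -0.002]
force: [1.2, 0.2, -0.1]
opening: 0.599
finger_force: 0.0
```

Emit:
play_rows(dp=[[-0.3,0,-0.8],[-0.3,0,-0.8],[-0.3,0,-0.5],[0,0,0],[0,0,0],[0,0,0]], turn=[[0,0,0],[0,0,0],[0,0,0],[0,0,0],[0,0,0],[0,0,0]])

```text
time: 25.52
tcp_pos: [520.7, 102.8, 230.1]
orientation: [3.102, -0.491, 0.001]
force: [0.2, 0.4, -0.5]
opening: 0.602
finger_force: 0.0
```

```bash
python3 - <<'E'
from h import *
c=calibration('wrist');im=get_image('wrist');h=cv2.cvtColor(im,cv2.COLOR_RGB2HSV)
g=((h[...,0]>45)&(h[...,0]<85)&(h[...,1]>90)).astype(np.uint8);n,l,s,_=cv2.connectedComponentsWithStats(g);k=1+np.argmax(s[1:,4])
pg,e=fit([(c,(l==k).astype(np.float32))],lambda q:[place(box(-7,7,-30,30,43,70),q)],[558,97,1.256],[8,8,.05])
print(pg,e,R.from_euler('z',-1.257).apply([pg[0]-548.4,pg[1]-68,0]),get_obs()['tcp_pos'],get_obs()['force'])
s=get_image('scene');save(np.hstack([cv2.resize(im,(400,300),interpolation=cv2.INTER_AREA),cv2.resize(s[110:290,230:470],(400,300),interpolation=cv2.INTER_CUBIC)]),'w10.png')
E
```

```text
[556.73900185  97.09233548   1.25933963] 0.11989176273345947 [30.24573094  1.04818674  0.        ] [520.47836005 102.83443976 229.48741457] [ 0.7319047   0.30715818 -0.21023582]
```

View pics/w10.png

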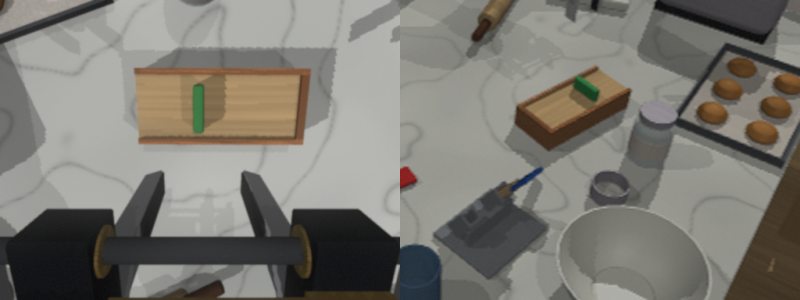

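The cover is shut (rib at case x = 30 mm, gap at the end gone). The blue spatula, jar and cutter look undisturbed, and so does the part of the mug in view.

```bash
python3 -c "
from rig import *
print(finish_job())"
```

```text
the job is handed in; nothing more can be done
None
```

The job is handed in, though the simulator gave no verdict: the orange spatula lies flat inside the case, the cover is shut to its stop and released, and the blue spatula and other items showed no sign of having moved.

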